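# Sort and log a batch of bench bottles

## Robot

A 6-joint arm with a two-finger parallel gripper is mounted at the origin on a cart in front of the work surface, level with it; the furniture and walls round the work are solid. World frame = base frame: x ahead of the robot, y to its left, z up, the work surface at z = 0. Lengths are in mm, angles in rad, forces in N, time in s.
With the tool pointing down it reaches from about 350 to 775 mm from the base axis. Payload 7.3 kg.
Tool frame: the origin (TCP) lies midway between the tips of the shut fingers; the grasp point (between the pads) lies 19 mm behind it; z points along the fingers, y is the line along which they close (so a half turn about z gives the same grasp; the last joint's range is limited). The gripper opens to 92 mm and grips with 3 to 60 N. Pads are 19 mm wide; open, the fingers measure 130 mm over their backs; the gripper's body (75 mm by 190 mm) begins 47 mm behind the grasp point.
Start: joints at [-1.347, 0.342, 1.524, -0, 1.275, -0.146], TCP at [189.773, -489.521, 226.741] pointing down, gripper open.
Joint ranges: [-2.53, 2.53], [-0.77, 2.02], [0.04, 2.7], [-1, 4.14], [0.28, 2.66], [-3.11, 3.11]. Speed limits (rad/s): [2.57, 2.57, 3.14, 3.14, 3.14, 3.14].

## Interface

Orientations are given as [roll, pitch, yaw] about the fixed x, y, z axes, in that order (R = Rz(yaw) Ry(pitch) Rx(roll)).
In Python, from plant import get_obs, capture, camera_model, close_job, search_frame, regions_of, pinpoint gives the robot as it stands. The module is installed in compiled form; this text tells all that it offers.
- The arm moves only by the shell command python3 -m pendant 'ROWS'. ROWS is JSON, one flat list of numbers, 7 for each row, row after row: the shift along the tool's x, y, z in units of 30 mm (1.0 is 30 mm), then the turn, a rotation vector about the tool's x, y, z in units of 4 degrees (1.0 is 4 degrees), then the closure, from -1 (fully open) to 1 (shut), so that 0 is half open. In form: [dx, dy, dz, wx, wy, wz, gripper, dx, dy, dz, wx, wy, wz, gripper, ...]. A call has 1 to 12 rows; each row shifts and turns the commanded pose from where the row before left it, along the tool's axes as they then stand; what a row does not reach is not made up. A row lasts 1/10 s, in which the tool goes at most 50 mm and 8.59 degrees, less where a joint would pass 70% of its speed; a pose out of reach is approached as far as the arm can. A call with a number of a shift or a turn outside -1 to 1 is refused whole. A call with a gripper value outside its range is refused whole. The fingers move at their own pace and stop on an object; the grip force is fixed at half the most. Time passes only in rows, so rows that do not move let the fingers close. It gives the time, the measured TCP pose, the force, the opening and the grip force at its end, in the units of the state.
- get_obs(): the state, without advancing time (a new reading comes with each control period).
- capture(name): name is "scene" or "top" or "wrist"; returns the picture (384x512x3 uint8, red, green, blue); there is no depth.
- camera_model(name): a dict with "fov_y" (degrees; the focal length in pixels is half the picture's height over the tangent of half this angle, whatever the lens; pixels are square), "cx", "cy" (the principal point, pixels), "pose" (4x4, takes a point from camera to world coordinates). Camera axes: x right, y up, looking along -z (the intrinsics and any distortion apply to the point x, -y, -z); pixel columns grow to the right and rows downward; lengths in mm; the calibration is good to about 2 mm. A picture is of the moment at which its call begins: read the wrist's pose just before it. camera_model takes no time and is no camera call; for the wrist camera it gives the pose at the moment of the call.
- close_job(): hands the job in; it is judged then, once.
Trained networks look in the newest picture that a camera, given by its name, has taken for a name from the list of things; names that differ only in an ending like _2 or _b are one class to them, and where a whole thing is asked for, a point or a joint stands for the part that bears it (a point fixed in the world has none). Each returns a list of dicts, best first, with "score" (0 to 1); they miss things now and then, are a little off and sometimes report something else, mostly with a low value. They report only what shows in the picture. A call takes as long as a camera call.
- search_frame(camera, thing): "location" ([column, row] in pixels, amid what is visible of it).
- regions_of(camera, thing): "pixels" (384x512 bool, what is visible of it) and "location" ([column, row] in pixels, amid what is visible of it).
- pinpoint(camera, thing): "location" ([column, row] in pixels: a listed point, or the origin of a listed thing).
The state is a dict: "time": time; "joint_positions": joint angles; "dq": joint speeds; "tau": joint torques, N m; "tool_pos": TCP position; "tcp_rot": TCP orientation; "contact_force": force on the tool from outside, world axes, zero at the start; "moment": the same for the moment, N m; "grip_width": finger opening in mm; "finger_force": force on a finger pad.
Only numpy, scipy, OpenCV 4.12 (cv2) and the standard library are available. Lean on these libraries where they do the work, as an engineer would, in place of code of your own. Each camera call takes 0.05 s, during which the arm holds its last target. There are 200 camera calls.

## Task

Open a batch on the counter by twisting its spring-return knob clockwise to the stop and letting go so that it springs back home; then sort the loose bottles, every short glue dropper bottle into the slatted wooden crate and every taller oil bottle into the smooth grey bin. When all of them are in, close the batch by twisting the knob to its stop and letting it spring home once more. Leave the glue tin and the pliers where they are.

Things in the scene. Friction and masses are not known exactly. Their poses are not given: they have to be found in the camera images.
- crate: Crate for the glue bottles: open-topped, slatted pale wood, 120 (x) x 150 (y) x 48 (z) mm outside, walls 5 mm, floor 5 mm. Stands loose on the bench, 0.9 kg. Origin: centre of its underside; z up, y along its long side.
- bin: Bin for the oil bottles: open-topped, smooth solid-walled grey plastic, 120 (x) x 150 (y) x 46 (z) mm outside, walls 5 mm, floor 5 mm. Stands loose on the bench, 0.9 kg. Origin: centre of its underside; z up, y along its long side.
- knob_grip (a point): Black bar knob on a fixed grey batch counter (85 x 100 x 50 mm box with a row of white digit windows). Point: on the knob's upright axis, 77 mm above the bench, at grip height. Axes are the counter's and do not turn with the knob: z up; at rest the bar (44 mm long, 14 mm thick) lies along x, 59 to 91 mm above the bench. Box: 27 mm to -x, 57 mm to +x, 50 mm to each side.
- press_a: Green hand press, fixed, always in the same place: a tall post straight ahead of the robot and a little to the right, its base 196 mm wide (y) and 343 mm deep (x), 0.82 m high; a lever with a black ball stands towards the robot on its right side, 0.3 to 0.5 m up. Nothing to do with the job: draw the arm back before swinging it past. Origin: on the bench, under its middle.
- knob (a joint): Angle of the knob in rad: 0 at rest (home), growing clockwise as seen from above, up to the hard stop at 1.25. A spring pulls it home: about 0.025 N m at rest, 0.09 N m at the stop; let go, it returns by itself within about 1 s.
- glue1_mid (a point): Short slim white glue dropper bottle with a tall cap, 29 mm in diameter, 74 mm tall, 30 g, standing free on the bench. This point: its centre, 37 mm above its base; z along the bottle, towards the cap. May be absent.
- glue2_mid (a point): Short slim white glue dropper bottle with a tall cap, 29 mm in diameter, 74 mm tall, 30 g, standing free on the bench. This point: its centre, 37 mm above its base; z along the bottle, towards the cap. May be absent.
- glue3_mid (a point): Short slim white glue dropper bottle with a tall cap, 29 mm in diameter, 74 mm tall, 30 g, standing free on the bench. This point: its centre, 37 mm above its base; z along the bottle, towards the cap. May be absent.
- oil1_mid (a point): Taller, stouter cream oil bottle with a wide cap, 34 mm in diameter, 86 mm tall, 50 g, standing free on the bench. This point: its centre, 43 mm above its base; z along the bottle, towards the cap. May be absent.
- oil2_mid (a point): Taller, stouter cream oil bottle with a wide cap, 34 mm in diameter, 86 mm tall, 50 g, standing free on the bench. This point: its centre, 43 mm above its base; z along the bottle, towards the cap. May be absent.
- oil3_mid (a point): Taller, stouter cream oil bottle with a wide cap, 34 mm in diameter, 86 mm tall, 50 g, standing free on the bench. This point: its centre, 43 mm above its base; z along the bottle, towards the cap. May be absent.
- tin: Bystander: glue tin (white, 67 mm in diameter, 59 mm tall); stays where it is. Origin: centre of its underside.
- pliers: Bystander: long-nose pliers lying flat (49 x 172 x 11 mm); stays where it is. Origin: centre of its underside.

How it is judged (in metres and radians):
On the way, in this order (a step that is already met when the one before it is completed fails the run):
1. the knob is twisted to its stop, to open the batch (value of joint knob above 1.12 rad), for 0.1 s.
2. the knob is let go and has sprung home (value of joint knob below 0.1 rad and contact force between the fingers and knob below 0.3 N), for 0.2 s.
3. every bottle is in its container and at rest: glue bottles in the crate, oil bottles in the bin (x of glue1_mid in the frame of crate between -0.056 and 0.056 m and y of glue1_mid in the frame of crate between -0.071 and 0.071 m and z of glue1_mid in the frame of crate between 0 and 0.06 m and linear speed of each of glue1, glue2, glue3, oil1, oil2, oil3 below 0.03 m/s and x of glue2_mid in the frame of crate between -0.056 and 0.056 m and y of glue2_mid in the frame of crate between -0.071 and 0.071 m and z of glue2_mid in the frame of crate between 0 and 0.06 m and x of glue3_mid in the frame of crate between -0.056 and 0.056 m and y of glue3_mid in the frame of crate between -0.071 and 0.071 m and z of glue3_mid in the frame of crate between 0 and 0.06 m and x of oil1_mid in the frame of bin between -0.056 and 0.056 m and y of oil1_mid in the frame of bin between -0.071 and 0.071 m and z of oil1_mid in the frame of bin between 0 and 0.06 m and x of oil2_mid in the frame of bin between -0.056 and 0.056 m and y of oil2_mid in the frame of bin between -0.071 and 0.071 m and z of oil2_mid in the frame of bin between 0 and 0.06 m and x of oil3_mid in the frame of bin between -0.056 and 0.056 m and y of oil3_mid in the frame of bin between -0.071 and 0.071 m and z of oil3_mid in the frame of bin between 0 and 0.06 m), for 0.2 s.
4. the knob is twisted to its stop again, to close the batch (value of joint knob above 1.12 rad), for 0.1 s.
At the end, for the whole second after the job is handed in: Glue bottles in the wooden crate, oil bottles in the grey bin (centres between its walls, under 60 mm above the bench), at rest (under 30 mm/s); the knob home (below 0.1 rad) after being twisted past 1.12 rad before and again after the sorting (all of step 3 and value of joint knob below 0.1 rad); the robot touches nothing.
It fails at once if the tin is moved by more than 30 mm (distance of tin from where it was at the start of the episode above 0.03 m).
It fails at once if the pliers is moved by more than 30 mm (distance of pliers from where it was at the start of the episode above 0.03 m).
Of glue1, glue2, glue3, oil1, oil2, oil3 only 4 to 6 are there at a start; the rules pass over those that are not, and their reading is None.
At some moment in a run one of crate, bin may be knocked a few centimetres aside while the robot is not near it.
Once in a run the grip may slacken for a moment while it holds something.
It also fails if it takes over 208 s, if anything falls off the work surface, if the arm or the gripper's body presses on something with over 40 N, if the wrist force passes 120 N, or if a joint passes its speed limit or range.

## Working session

There is one attempt and no reset: what is moved stays moved. The work goes in short steps, Python scripts to look and compute and a shell command to move; the robot and the scene stay as the last step left them, time stands still between calls to the robot, and variables do not carry over. Pictures are saved under pics/ and viewed, at most 16 in all, crops included, and the job is handed in when it is done.

```bash
mkdir -p pics
cat > h.py <<'E'
import numpy as np, cv2
from plant import *
from scipy.spatial.transform import Rotation as R
def ray(cam,px,m=None):
    m=m or camera_model(cam); f=192/np.tan(np.radians(m["fov_y"]/2)); P=np.array(m["pose"])
    d=P[:3,:3]@np.array([(px[0]-m["cx"])/f,-(px[1]-m["cy"])/f,-1]); return P[:3,3],d
def at(cam,px,z,m=None):
    o,d=ray(cam,px,m); return o+d*(z-o[2])/d[2]
def proj(cam,p,m=None):
    m=m or camera_model(cam); f=192/np.tan(np.radians(m["fov_y"]/2)); P=np.array(m["pose"])
    q=P[:3,:3].T@(np.array(p)-P[:3,3]); return np.array([m["cx"]-f*q[0]/q[2],m["cy"]+f*q[1]/q[2]])
def snap(cam,name=None):
    m=camera_model(cam); im=capture(cam)
    if name: cv2.imwrite(f"pics/{name}.png",im[...,::-1])
    return im,m
def Rt():
    o=get_obs(); r=o["tcp_rot"]; return np.array(o["tool_pos"]),R.from_euler('xyz',r).as_matrix()
def rel(p,yaw_dir=None):
    """units of 30mm in tool axes to bring TCP to p"""
    t,M=Rt(); return np.round(M.T@(np.array(p)-t)/30,2)
E
python3 - <<'E'
from h import *
for c in("scene","top","wrist"):
    im,m=snap(c,c+"0"); print(c,{k:v for k,v in m.items() if k!="pose"},np.round(m["pose"],2).tolist())
for n,z in(("crate",0),("bin",0),("knob_grip",77),("glue1_mid",37),("oil1_mid",43),("tin",0),("pliers",0),):
  for c in ("top","scene"):
    for r in pinpoint(c,n): print(n,c,round(r["score"],2),np.round(r["location"]),np.round(at(c,r["location"],z)))
o=get_obs();print(o)
E
```

```text
scene {'fov_y': 47.14306886002978, 'cx': 256.4533625574648, 'cy': 191.43324431371573} [[-0.78, 0.39, -0.49, -183.78], [-0.63, -0.5, 0.59, 909.18], [-0.01, 0.77, 0.64, 910.7], [0.0, 0.0, 0.0, 1.0]]
top {'fov_y': 57.21528751777968, 'cx': 259.3379128616187, 'cy': 189.06699359295862} [[0.03, 0.99, -0.15, 296.6], [-1.0, 0.03, 0.01, 153.52], [0.02, 0.15, 0.99, 1135.14], [0.0, 0.0, 0.0, 1.0]]
wrist {'fov_y': 62.02085796065786, 'cx': 256.02620349977, 'cy': 193.64095846297798} [[0.36, 0.89, 0.27, 263.54], [-0.93, 0.35, 0.1, -461.34], [-0.0, -0.29, 0.96, 383.7], [0.0, 0.0, 0.0, 1.0]]
crate top 0.57 [288. 153.] [593.  47.   0.]
crate scene 0.64 [240. 182.] [586.  57.  -0.]
crate scene 0.34 [257. 237.] [383. 220.   0.]
bin top 0.78 [228. 148.] [604. 244.   0.]
bin top 0.38 [175. 249.] [269. 400.   0.]
bin scene 0.7 [196. 210.] [605. 247.   0.]
knob_grip top 0.72 [277. 208.] [403.  83.  77.]
knob_grip top 0.49 [176. 167.] [518. 396.  77.]
knob_grip scene 0.94 [280. 192.] [399.  93.  77.]
glue1_mid top 0.61 [194. 215.] [377. 340.  37.]
glue1_mid top 0.56 [171. 187.] [461. 416.  37.]
glue1_mid scen
[... 254 characters left out ...]
. 390.  -0.]
{'time': 0.85, 'joint_positions': array([-1.34698709e+00,  3.41987048e-01,  1.52414638e+00, -3.22159826e-05,
        1.27541867e+00, -1.46023982e-01]), 'dq': array([ 0.00058833, -0.00104469, -0.00066572, -0.00292254, -0.00041326,
        0.00017061]), 'tau': array([-3.21000785e-03, -4.31116354e+01, -2.44478166e+01,  7.16226990e-02,
        4.83720645e-02, -3.41111800e-06]), 'tool_pos': array([ 189.76396825, -489.49363062,  226.73101611]), 'tcp_rot': array([3.14155702e+00, 3.63927561e-05, 3.69842591e-01]), 'contact_force': array([ 0.5332346 ,  0.73055294, -0.36580713]), 'moment': array([-0.00694957,  0.00211867,  0.00933905]), 'finger_force': 0.0, 'grip_width': 92.00439746651573}
```

Run:
```python
import cv2
a=cv2.imread("pics/top0.png");b=cv2.imread("pics/scene0.png")
a=cv2.resize(a[90:290,110:390],None,fx=2.8,fy=2.8,interpolation=3)
cv2.imwrite("pics/topc.png",a)
b=cv2.resize(b[110:350,100:380],None,fx=2.5,fy=2.5,interpolation=3);cv2.imwrite("pics/scenec.png",b)
```

```text
(no output)
```

View pics/topc.png

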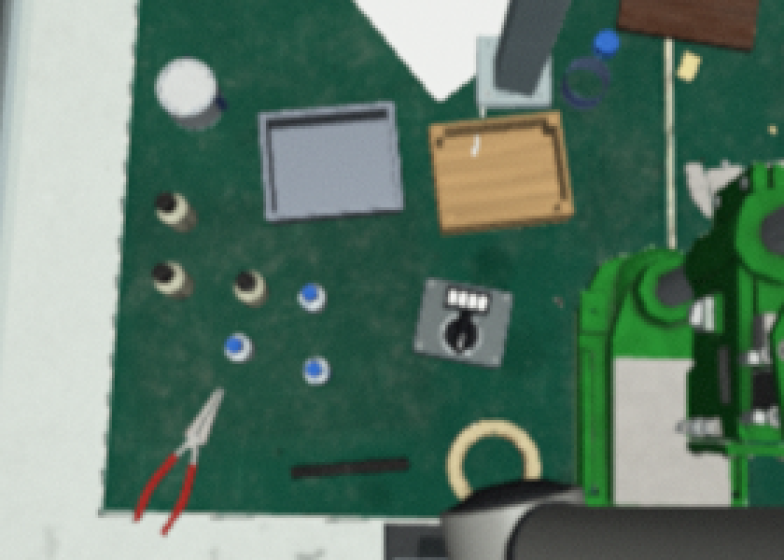

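View pics/scenec.png

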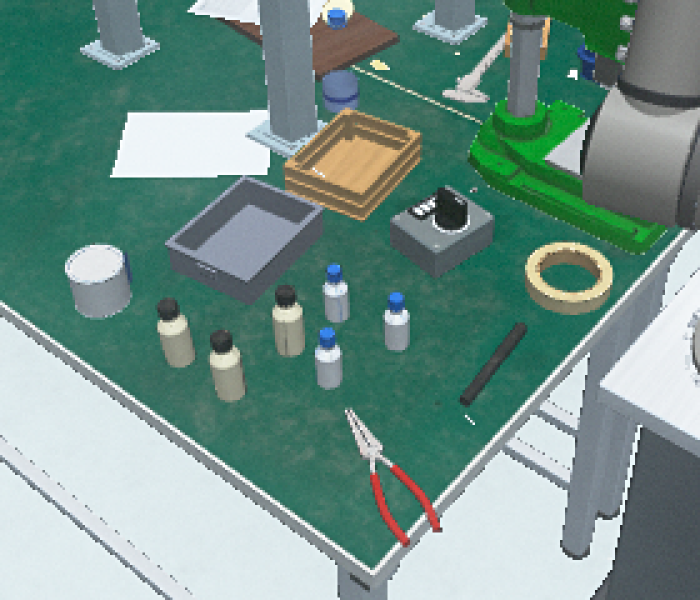

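Six bottles: three oil (black caps) and three glue (blue caps). The crate is at about (288,153) and the bin at (228,148) in the top view, and the press lies between the arm and the workspace. Next I'll measure the caps and the press.

Run:
```python
from h import *
f=lambda c:(c[0]/2.8+110,c[1]/2.8+90)
for n,z,L in(("glue",74,[(311,295),(237,346),(314,369)]),("oil",86,[(165,203),(163,271),(248,281)]),("knobtop",91,[(461,334)]),("bin",46,[(258,112),(394,102),(403,211),(267,221)]),("crate",48,[(429,124),(560,112),(574,214),(442,231)]),("cnt",50,[(427,278),(513,292),(500,366),(414,351)]),("pressbase",20,[(580,505),(585,300),(610,260)]),("tin",59,[(186,86)]),("post",0,[(480,40),(550,105),(480,105)])):
    print(n,[np.round(at("top",f(c),z))[:2].tolist() for c in L])
snap("top");snap("scene")
for c in("top","scene"):
    for r in pinpoint(c,"press_a")[:1]: print(c,r["score"],r["location"],np.round(at(c,r["location"],0)))
for c in("top","scene"):
    for r in regions_of(c,"press_a")[:1]:
        ys,xs=np.where(r["pixels"]); print(c,r["score"],xs.min(),xs.max(),ys.min(),ys.max())
im=cv2.imread("pics/scene0.png"); w=cv2.imread("pics/top0.png")
cv2.imwrite("pics/both.png",cv2.resize(np.hstack([im[:,256:],w[:,256:]]),None,fx=1.5,fy=1.5))
```

```text
glue [[435.0, 255.0], [378.0, 332.0], [355.0, 248.0]]
oil [[530.0, 416.0], [455.0, 413.0], [447.0, 322.0]]
knobtop [[396.0, 92.0]]
bin [[648.0, 327.0], [665.0, 172.0], [538.0, 158.0], [521.0, 311.0]]
crate [[640.0, 131.0], [659.0, -19.0], [539.0, -35.0], [515.0, 114.0]]
cnt [[461.0, 129.0], [448.0, 33.0], [366.0, 46.0], [380.0, 141.0]]
pressbase [[216.0, -48.0], [446.0, -53.0], [493.0, -82.0]]
tin [[672.0, 408.0]]
post [[762.0, 71.0], [683.0, -14.0], [680.0, 70.0]]
top 0.5 [174.5, 167.5] [533. 418.   0.]
top 0.52 194 205 187 199
```

View pics/both.png

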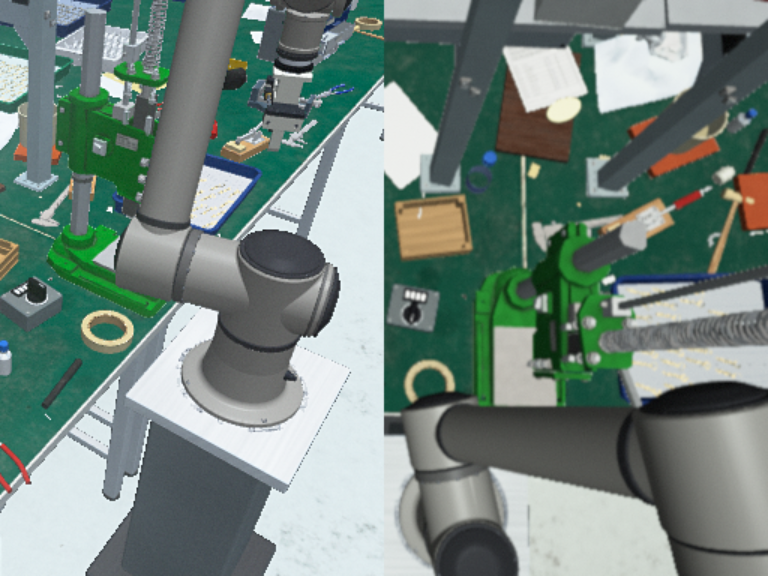

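```bash
python3 -m pendant '[0,-1,-0.3,0,0,0,0,0,-1,-0.3,0,0,0,0,0,-1,-0.3,0,0,0,0,0,-1,-0.3,0,0,0,0,0,-1,-0.3,0,0,0,0,0,-1,-0.3,0,0,0,0,0,-1,-0.3,0,0,0,0]'
python3 - <<'E'
from h import *
o=get_obs();print(o["joint_positions"].round(3),o["tool_pos"].round(1))
a,_=snap("scene");b,_=snap("top")
cv2.imwrite("pics/both2.png",cv2.resize(np.hstack([a[:330,240:],b[60:390,240:]]),None,fx=1.47,fy=1.47)[...,::-1])
E
```

```text
time: 1.85
tool_pos: [113.5, -292.5, 290.1]
tcp_rot: [3.141, 0.0, 0.37]
contact_force: [-0.3, -0.1, 0.1]
grip_width: 46.3
finger_force: 0.0
[-1.447 -0.118  1.879 -0.     1.38  -0.246] [ 113.5 -292.5  290.1]Traceback (most recent call last):
  File "<stdin>", line 4, in <module>
    return _nx.concatenate(arrs, 1, dtype=dtype, casting=casting)
           ~~~~~~~~~~~~~~~^^^^^^^^^^^^^^^^^^^^^^^^^^^^^^^^^^^^^^^
ValueError: all the input array dimensions except for the concatenation axis must match exactly, but along dimension 0, the array at index 0 has size 330 and the array at index 1 has size 324
```

```bash
python3 -m pendant '[0,-1,-0.5,0,0,0,0,0,-1,-0.5,0,0,0,0]'
python3 - <<'E'
from h import *
o=get_obs();print(o["joint_positions"].round(3),o["tool_pos"].round(1))
a,_=snap("scene");b,_=snap("top")
cv2.imwrite("pics/both2.png",cv2.resize(np.hstack([a[:320,240:],b[60:380,240:]]),None,fx=1.47,fy=1.47)[...,::-1])
E
```

```text
time: 2.15
tool_pos: [92.1, -237.4, 319.8]
tcp_rot: [-3.141, -0.0, 0.37]
contact_force: [-0.7, 0.4, 0.9]
grip_width: 46.2
finger_force: 0.0
[-1.506 -0.264  1.907  0.     1.5   -0.305] [  92.1 -237.4  319.8]
```

View pics/both2.png

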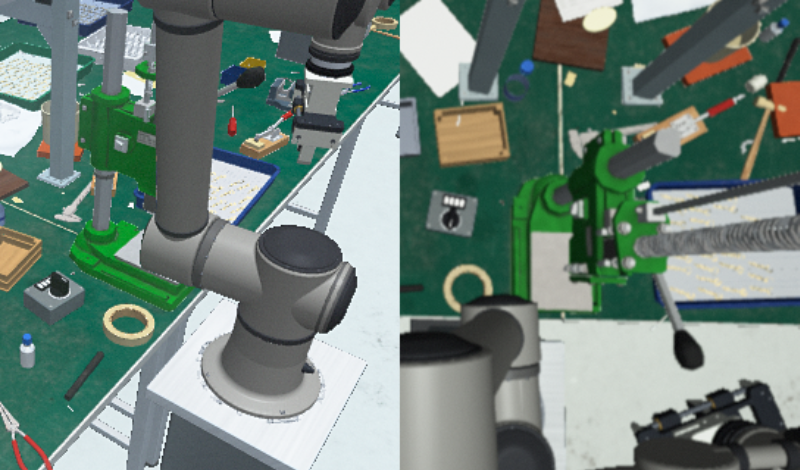

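The lever's black ball shows at top px (436,299), just ahead of the gripper.

Run:
```python
from h import *
for z in(300,350,400,450,500): print(z,at("top",(436,299),z).round(), at("top",(432,312),z).round())
for p in ([92,-237,320],[92,-237,400]): print(proj("top",p).round())
```

```text
300 [ 179. -273.  300.] [ 149. -262.  300.]
350 [ 186. -247.  350.] [ 158. -237.  350.]
400 [ 193. -222.  400.] [ 167. -212.  400.]
450 [ 200. -196.  450.] [ 176. -187.  450.]
500 [ 207. -171.  500.] [ 185. -162.  500.]
[427. 340.]
[446. 352.]
```

```bash
python3 -m pendant '[-1,0,0,0,0,0,0,-1,0,0,0,0,0,0,-0.5,-0.5,-0.5,0,0,0,0,0,-0.5,-1,0,0,0,0,0,0,-1,0,0,0,0,0,0,-1,0,0,0,0,0,0,-1,0,0,0,0,0,0,-1,0,0,0,0,0,0,-1,0,0,0,0,0,0,-1,0,0,0,0,0,0,-0.5,0,0,0,0]'
python3 - <<'E'
from h import *
o=get_obs();print(o["joint_positions"].round(3),o["tool_pos"].round(1))
E
```

```text
time: 3.35
tool_pos: [11.1, -238.4, 561.4]
tcp_rot: [3.139, 0.002, 0.37]
contact_force: [0.2, -0.1, -0.3]
grip_width: 45.6
finger_force: 0.0
[-1.85  -0.239  1.243  0.     2.135 -0.649] [  11.1 -238.4  561.4]
```

```bash
python3 -m pendant '[0,-0.4,0,0,0,-1,0,0,-0.4,0,0,0,-1,0,0,0,0,0,0,-1,0,0,0,0,0,0,-1,0,0,0,0,0,0,-1,0,0,0,0,0,0,-1,0,0,0,0,0,0,-1,0,0,0,0,0,0,-1,0,0,0,0,0,0,-1,0]'; python3 -m pendant '[0,0,0,0,0,-1,0,0,0,0,0,0,-1,0,0,0,0,0,0,-1,0,0,0,0,0,0,-1,0,0,0,0,0,0,-1,0,0,0,0,0,0,-1,0,0,0,0,0,0,-1,0,0,0,0,0,0,-1,0,0,0,0,0,0,-1,0]';python3 - <<'E'
from h import *
o=get_obs();print(o["joint_positions"].round(3),o["tool_pos"].round(1))
E
```

```text
time: 4.25
tool_pos: [1.6, -216.2, 559.5]
tcp_rot: [3.141, 0.0, 1.001]
contact_force: [-0.2, -0.0, -0.7]
grip_width: 46.0
finger_force: 0.0
time: 5.15
tool_pos: [1.6, -216.2, 559.5]
tcp_rot: [3.141, 0.0, 1.629]
contact_force: [-0.2, 0.1, 0.3]
grip_width: 46.0
finger_force: 0.0
[-1.925 -0.282  1.275  0.     2.149 -1.983] [   1.6 -216.2  559.5]
```

```bash
python3 -m pendant '[0,0.5,0,0,0,-1,0,0,0.5,0,0,0,-1,0,0,0.5,0,0,0,-1,0,0,0.5,0,0,0,-1,0,0,0.5,0,0,0,-1,0,0,0.5,0,0,0,-1,0]';python3 - <<'E'
from h import *
o=get_obs();p=o["tool_pos"];print(o["joint_positions"].round(3),p.round(1),np.hypot(*p[:2]))
E
```

```text
time: 5.75
tool_pos: [89.8, -195.6, 559.4]
tcp_rot: [3.141, 0.0, 2.048]
contact_force: [-0.1, -0.3, -0.1]
grip_width: 45.9
finger_force: 0.0
[-1.504 -0.284  1.276  0.     2.15  -1.981] [  89.8 -195.6  559.4] 215.21681054634288
```

```bash
python3 -m pendant '[0,0.5,0,0,0,-1,0,0,0.5,0,0,0,-1,0,0,0.5,0,0,0,-1,0,0,0.5,0,0,0,-1,0,0,0.5,0,0,0,-1,0,0,0.5,0,0,0,-1,0]'
```

```text
time: 6.35
tool_pos: [161.4, -141.2, 559.4]
tcp_rot: [3.141, 0.0, 2.467]
contact_force: [0.3, 0.1, -0.3]
grip_width: 45.8
finger_force: 0.0
```

```bash
python3 -m pendant '[0,0.5,0,0,0,-1,0,0,0.5,0,0,0,-1,0,0,0.5,0,0,0,-1,0,0,0.5,0,0,0,-1,0,0,0.5,0,0,0,-1,0,0,0.5,0,0,0,-1,0,0,0.5,0,0,0,-1,0,0,0.5,0,0,0,-1,0,0,0.5,0,0,0,-1,0,0,0.5,0,0,0,-1,0,0,0.5,0,0,0,-1,0,0,0.5,0,0,0,-1,0]';python3 - <<'E'
from h import *
o=get_obs();p=o["tool_pos"];print(o["joint_positions"].round(3),p.round(1),o["tcp_rot"].round(3),rel([398,90,200]))
E
```

```text
time: 7.55
tool_pos: [212.1, 27.3, 559.4]
tcp_rot: [3.141, -0.0, -2.978]
contact_force: [0.2, 0.2, -0.4]
grip_width: 45.8
finger_force: 0.0
[-0.237 -0.287  1.278  0.     2.151 -1.971] [212.1  27.3 559.4] [ 3.141 -0.    -2.978] [-6.45  1.05 11.98]
```

```bash
python3 -m pendant '[-0.8,0.1,1,0,0,0.6,0,-0.8,0.1,1,0,0,0.6,0,-0.8,0.1,1,0,0,0.6,0,-0.8,0.1,1,0,0,0.6,0,-0.8,0.1,1,0,0,0.6,0,-0.8,0.1,1,0,0,0.6,0,-0.8,0.1,1,0,0,0.6,0,-0.8,0.1,1,0,0,0.3,0,0,0,1,0,0,0,0,0,0,1,0,0,0,0,0,0,1,0,0,0,0,0,0,1,0,0,0,0]';python3 - <<'E'
from h import *
o=get_obs();p=o["tool_pos"];print(p.round(1),o["tcp_rot"].round(3),rel([398,90,200]))
im,m=snap("wrist","w1")
for r in pinpoint("wrist","knob_grip"): print(r["score"],r["location"],at("wrist",r["location"],77,m).round(1))
E
```

```text
time: 8.75
tool_pos: [402.2, 53.6, 197.7]
tcp_rot: [3.142, -0.0, 2.988]
contact_force: [0.5, 1.0, -0.3]
grip_width: 46.1
finger_force: 0.0
[402.2  53.6 197.7] [ 3.142 -0.     2.988] [ 0.33  1.18 -0.08]
0.95 [299.3, 179.3] [400.2  92.9  77. ]
```

View pics/w1.png

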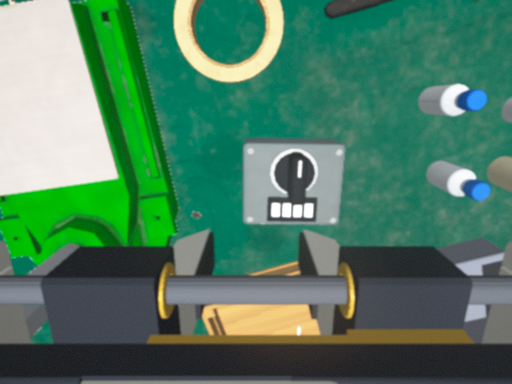

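```bash
python3 -m pendant '[0.13,0.64,0.6,0,0,0,0,0.14,0.63,1,0,0,0,0,0,0,1,0,0,0,0,0,0,1,0,0,0,0,0,0,1,0,0,0,0,0,0,0,0,0,0,0]';python3 -m pendant '[0,0,0,0,0,0,1,0,0,0,0,0,0,1,0,0,0,0,0,0,1,0,0,0,0,0,0,1,0,0,0,0,0,0,1,0,0,0,0,0,0,1]'
```

```text
time: 9.45
tool_pos: [398.5, 92.4, 59.8]
tcp_rot: [-3.141, -0.005, 2.988]
contact_force: [-0.2, -0.0, 0.7]
grip_width: 46.0
finger_force: 0.0
time: 10.05
tool_pos: [399.9, 91.1, 62.6]
tcp_rot: [-3.14, 0.002, 2.988]
contact_force: [-1.7, -9.7, 7.3]
grip_width: 13.6
finger_force: 30.0
```

```bash
python3 -m pendant '[0,0,0,0,0,1,1,0,0,0,0,0,1,1,0,0,0,0,0,1,1,0,0,0,0,0,1,1,0,0,0,0,0,1,1,0,0,0,0,0,1,1,0,0,0,0,0,1,1,0,0,0,0,0,1,1,0,0,0,0,0,1,1,0,0,0,0,0,1,1,0,0,0,0,0,1,1,0,0,0,0,0,1,1]';python3 -m pendant '[0,0,0,0,0,1,1,0,0,0,0,0,1,1,0,0,0,0,0,1,1,0,0,0,0,0,1,1,0,0,0,0,0,1,1,0,0,0,0,0,0.7,1,0,0,0,0,0,0,1,0,0,0,0,0,0,1,0,0,0,0,0,0,1]'; python3 -c "
from h import *
o=get_obs();print(o['moment'],o['tcp_rot'])"
```

```text
time: 11.25
tool_pos: [399.7, 90.7, 62.6]
tcp_rot: [-3.141, 0.003, 2.148]
contact_force: [-2.2, -10.5, 7.6]
grip_width: 13.8
finger_force: 30.0
time: 12.15
tool_pos: [399.5, 90.7, 62.6]
tcp_rot: [3.141, 0.003, 1.753]
contact_force: [-2.8, -12.6, 9.0]
grip_width: 14.1
finger_force: 30.0
[-2.02608651  0.29432671  0.11281049] [3.14149213e+00 2.82699464e-03 1.75342689e+00]
```

```bash
python3 -m pendant '[0,0,0,0,0,0.4,1,0,0,0,0,0,0,1,0,0,0,0,0,0,-1,0,0,0,0,0,0,-1,0,0,0,0,0,0,-1,0,0,0,0,0,0,-1,0,0,0,0,0,0,-1,0,0,-1,0,0,0,-1,0,0,-1,0,0,0,-1,0,0,-1,0,0,0,-1,0,0,-1,0,0,0,-1,0,0,0,0,0,0,-1]'
python3 - <<'E'
from h import *
im,m=snap("wrist","w2"); print(get_obs()["joint_positions"].round(2))
snap("top");
for c in ("top","wrist"):
  for n,z in (("glue1_mid",37),("oil1_mid",43),("crate",0),("bin",0)):
    for r in pinpoint(c,n): print(c,n,round(r["score"],2),np.round(r["location"]),at(c,r["location"],z,m if c=="wrist" else None).round())
E
```

```text
time: 13.35
tool_pos: [401.7, 92.8, 185.2]
tcp_rot: [3.134, 0.0, 1.724]
contact_force: [0.2, -0.5, 0.1]
grip_width: 88.5
finger_force: 0.0
[ 0.04  0.18  1.88  0.    1.08 -0.11]
top glue1_mid 0.54 [196. 213.] [382. 334.  37.]
top oil1_mid 0.52 [176. 166.] [527. 404.  43.]
top oil1_mid 0.36 [197. 194.] [441. 334.  43.]
top crate 0.81 [287. 154.] [589.  51.   0.]
top bin 0.93 [229. 148.] [605. 243.   0.]
wrist crate 0.7 [407. 230.] [587.  50.   0.]
wrist bin 0.6 [466.  55.] [591. 242.   0.]
```

View pics/w2.png

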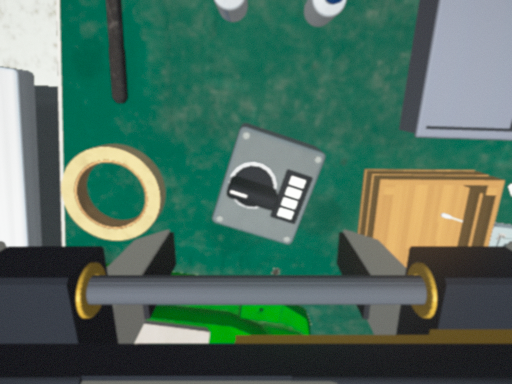

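The knob sprang back home: its bar points at the digits, at about (250,190). Next I'll look over the bottles from above.

```bash
python3 -m pendant '[1,0.37,-0.6,0,0,0,-0.3,1,0.37,-0.6,0,0,0,-0.3,1,0.37,-0.6,0,0,0,-0.3,1,0.37,-0.5,0,0,0,-0.3,1,0.37,0,0,0,0,-0.3,1,0.37,0,0,0,0,-0.3,0,0,0,0,0,0,-0.3]'
cat > look.py <<'E'
from h import *
import sys
# cap-colour blobs, wrist cam; blue cap tops at z=74, black cap at z=86
im,m=snap("wrist",sys.argv[1] if len(sys.argv)>1 else None)
print(get_obs()["tool_pos"].round(1))
for n,z in(("glue1_mid",37),("oil1_mid",43)):
    for r in pinpoint("wrist",n): print(n,round(r["score"],2),np.round(r["location"]),at("wrist",r["location"],z,m).round(1))
hsv=cv2.cvtColor(im,cv2.COLOR_RGB2HSV)
for n,mask,z in(("blue",(hsv[...,0]>100)&(hsv[...,0]<125)&(hsv[...,1]>130)&(hsv[...,2]>60),70),):
    k,l,s,c=cv2.connectedComponentsWithStats(mask.astype(np.uint8))
    for i in range(1,k):
        if s[i,4]>40: print(n,c[i].round(),s[i].tolist(),at("wrist",c[i],z,m).round(1))
E
python3 look.py w3
```

```text
time: 14.55
tool_pos: [437.8, 283.3, 250.0]
tcp_rot: [-3.141, -0.001, 1.727]
contact_force: [-0.4, -0.1, -0.3]
grip_width: 60.0
finger_force: 0.0
[437.4 281.5 249.9]
glue1_mid 0.74 [212. 112.] [378.5 336.4  37. ]
glue1_mid 0.61 [292.  47.] [454.5 416.3  37. ]
glue1_mid 0.33 [270. 134.] [447.2 322.5  37. ]
oil1_mid 0.58 [364.  60.] [532.8 415.1  43. ]
blue [207. 115.] [199, 107, 18, 16, 222] [378.6 335.6  70. ]
blue [461. 120.] [450, 116, 23, 9, 159] [637.7 371.1  70. ]
blue [178. 190.] [169, 182, 18, 17, 220] [355.3 250.   70. ]
blue [253. 195.] [246, 187, 16, 17, 204] [438.5 257.3  70. ]
```

View pics/w3.png

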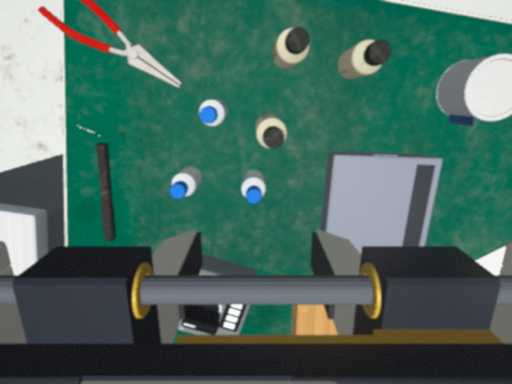

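The view shows oil bottles at px (292,42), (372,52) and (272,130), and glue bottles at (209,112), (180,188) and (254,192). I'll pick the first oil bottle.

```bash
python3 -m pendant '[0.4,0.2,1,0,0,0,-0.3,0.4,0.2,1,0,0,0,-0.3,0.47,0.12,1,0,0,0,-0.3,0,0,1,0,0,0,-0.3,0,0,1,0,0,0,-0.3,0,0,1,0,0,0,-0.3,0,0,1,0,0,0,-0.3,0,0,0.17,0,0,0,-0.3,0,0,0,0,0,0,1,0,0,0,0,0,0,1,0,0,0,0,0,0,1,0,0,0,0,0,0,1]'
python3 - <<'E'
from h import *
snap("top")
for r in pinpoint("top","bin")[:1]: print(r["score"],at("top",r["location"],0).round())
r=regions_of("top","bin")[0]
c=max(cv2.findContours(r["pixels"].astype(np.uint8),0,1)[0],key=cv2.contourArea)
bx=cv2.boxPoints(cv2.minAreaRect(c)); P=np.array([at("top",p,40)[:2] for p in bx]); print(P.round(),P.mean(0).round())
E
```

```text
time: 15.9
tool_pos: [448.0, 320.7, 37.0]
tcp_rot: [3.139, -0.001, 1.724]
contact_force: [0.1, 0.3, 3.5]
grip_width: 32.8
finger_force: 30.2
0.98 [608. 245.   0.]
[[648. 329.]
 [668. 174.]
 [536. 158.]
 [518. 311.]] [593. 243.]
```

```bash
python3 -m pendant '[0,0,-1,0,0,0,1,0,0,-1,0,0,0,1,0,0,-1,0,0,0,1,0,0,-1,0,0,0,1,-0.97,0.9,0,0,0,0,1,-0.97,0.9,0,0,0,0,1,-0.97,0.9,0,0,0,0,1,-0.97,0.9,0,0,0,0,1,-0.97,0.9,0,0,0,0,1,0,0,0,0,0,0,1]'
python3 - <<'E'
from h import *
print(rel([604,198,44]))
snap("wrist","w4")
E
```

```text
time: 17.05
tool_pos: [606.1, 193.5, 155.2]
tcp_rot: [3.14, 0.001, 1.72]
contact_force: [0.1, 0.5, 0.3]
grip_width: 32.5
finger_force: 30.0
[ 0.16 -0.05  3.71]
```

View pics/w4.png

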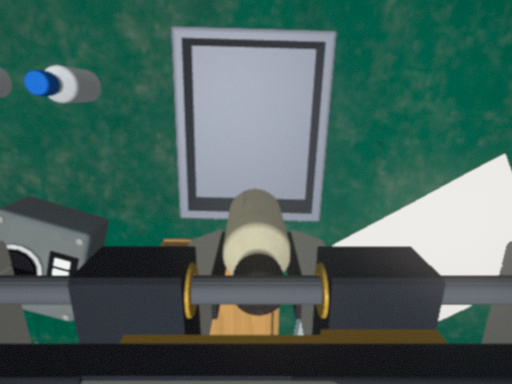

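Run:
```python
from h import *
P=np.array([at("wrist",p,46)[:2] for p in((173,29),(335,31),(321,220),(181,218))]);print(P.round(),P.mean(0).round())
d=P[0]+P[1]-P[2]-P[3];print(np.linalg.norm(d)/2,np.arctan2(-d[0],d[1]))
```

```text
[[523. 312.]
 [644. 329.]
 [665. 177.]
 [541. 160.]] [593. 244.]
152.8438715266496 0.1309740653819168
```

```bash
python3 -m pendant '[0.22,-0.2,0.9,0,0,0,1,0,0,1,0,0,0,1,0,0,1,0,0,0,1,0,0,0.7,0,0,0,1,0,0,0.1,0,0,0,1,0,0,0,0,0,0,-0.1,0,0,0,0,0,0,-0.1,0,0,0,0,0,0,-0.1,0,0,-0.5,0,0,0,-0.1,0,0,-1,0,0,0,-0.1,0,0,-1,0,0,0,-0.1,0,0,-1,0,0,0,-0.2]'
python3 - <<'E'
from h import *
print(rel([454.5,416,150]))
E
```

```text
time: 18.3
tool_pos: [596.2, 202.8, 152.6]
tcp_rot: [3.14, -0.0, 1.724]
contact_force: [0.5, -0.2, -0.3]
grip_width: 53.8
finger_force: 0.0
[ 7.74 -3.58  0.08]
```

```bash
python3 -m pendant '[0.97,-0.45,0,0,0,0,-0.3,0.97,-0.45,0,0,0,0,-0.3,0.97,-0.45,0,0,0,0,-0.3,0.97,-0.45,0,0,0,0,-0.3,0.97,-0.45,0,0,0,0,-0.3,0.97,-0.45,0,0,0,0,-0.3,0.97,-0.45,0,0,0,0,-0.3,0.97,-0.43,0,0,0,0,-0.3,0,0,0,0,0,0,-0.3]'
python3 - <<'E'
from h import *
print(rel([454.5,416,35]))
E
```

```text
time: 19.2
tool_pos: [452.1, 419.7, 151.4]
tcp_rot: [3.14, -0.002, 1.728]
contact_force: [0.7, -0.7, -0.9]
grip_width: 59.9
finger_force: 0.0
[-0.14  0.05  3.88]
```

```bash
python3 -m pendant '[-0.14,0.05,1,0,0,0,-0.3,0,0,1,0,0,0,-0.3,0,0,1,0,0,0,-0.3,0,0,0.8,0,0,0,-0.3,0,0,0,0,0,0,1,0,0,0,0,0,0,1,0,0,0,0,0,0,1,0,0,0,0,0,0,1,0,0,-1,0,0,0,1,0,0,-1,0,0,0,1,0,0,-1,0,0,0,1,0,0,-1,0,0,0,1]'
python3 - <<'E'
from h import *
print(rel([593,244,160]))
snap("top")
for n in("crate","bin"):
  for r in pinpoint("top",n)[:1]: print(n,r["score"],r["location"],at("top",r["location"],0).round())
E
```

```text
time: 20.4
tool_pos: [456.5, 412.6, 157.9]
tcp_rot: [3.14, -0.001, 1.724]
contact_force: [0.4, 0.5, -1.2]
grip_width: 33.1
finger_force: 29.4
[-6.25  3.64 -0.07]
crate 0.73 [287.6, 152.5] [595.  48.   0.]
bin 0.87 [227.3, 147.9] [604. 248.   0.]
```

```bash
python3 -m pendant '[-0.89,0.52,0,0,0,0,1,-0.89,0.52,0,0,0,0,1,-0.89,0.52,0,0,0,0,1,-0.89,0.52,0,0,0,0,1,-0.89,0.52,0,0,0,0,1,-0.89,0.52,0,0,0,0,1,-0.89,0.52,0,0,0,0,1,0,0,0,0,0,0,1]'
python3 - <<'E'
from h import *
print(rel([593,244,44]))
E
```

```text
time: 21.35
tool_pos: [594.6, 241.0, 154.4]
tcp_rot: [-3.141, 0.001, 1.72]
contact_force: [-0.6, 0.0, -1.2]
grip_width: 32.8
finger_force: 29.4
[ 0.11 -0.04  3.68]
```

```bash
python3 -m pendant '[0.11,-0.04,0.9,0,0,0,1,0,0,1,0,0,0,1,0,0,1,0,0,0,1,0,0,0.7,0,0,0,1,0,0,0.1,0,0,0,1,0,0,0,0,0,0,-0.1,0,0,0,0,0,0,-0.1,0,0,0,0,0,0,-0.1,0,0,-0.5,0,0,0,-0.1,0,0,-1,0,0,0,-0.1,0,0,-1,0,0,0,-0.1,0,0,-1,0,0,0,-0.2]'
python3 - <<'E'
from h import *
print(rel([533,415,150]))
snap("wrist","w5")
E
```

```text
time: 22.55
tool_pos: [591.3, 247.7, 152.4]
tcp_rot: [3.14, -0.0, 1.724]
contact_force: [1.3, -0.2, -0.4]
grip_width: 53.7
finger_force: 0.0
[ 5.81 -1.07  0.08]
```

View pics/w5.png

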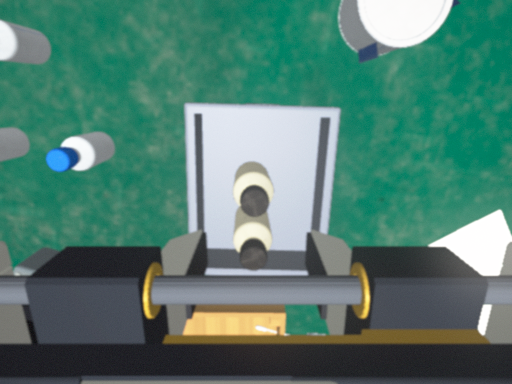

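Two oil bottles stand in the bin at (254,195) and (252,245).

```bash
python3 -m pendant '[0.97,-0.18,0,0,0,0,-0.3,0.97,-0.18,0,0,0,0,-0.3,0.97,-0.18,0,0,0,0,-0.3,0.97,-0.18,0,0,0,0,-0.3,0.97,-0.18,0,0,0,0,-0.3,0.97,-0.18,0,0,0,0,-0.3,0,0,0,0,0,0,-0.3]'
python3 - <<'E'
from h import *
print(rel([533,415,35]))
E
```

```text
time: 23.3
tool_pos: [530.8, 418.8, 150.9]
tcp_rot: [3.14, -0.002, 1.728]
contact_force: [0.6, -0.2, 0.2]
grip_width: 59.9
finger_force: 0.0
[-0.14  0.05  3.86]
```

```bash
python3 -m pendant '[-0.14,0.05,1,0,0,0,-0.3,0,0,1,0,0,0,-0.3,0,0,1,0,0,0,-0.3,0,0,0.8,0,0,0,-0.3,0,0,0,0,0,0,1,0,0,0,0,0,0,1,0,0,0,0,0,0,1,0,0,0,0,0,0,1,0,0,-1,0,0,0,1,0,0,-1,0,0,0,1,0,0,-1,0,0,0,1,0,0,-1,0,0,0,1]'
python3 - <<'E'
from h import *
print(rel([587,289,160]))
snap("top")
for n in("crate","bin"):
  for r in pinpoint("top",n)[:1]: print(n,r["score"],r["location"],at("top",r["location"],0).round())
E
```

```text
time: 24.5
tool_pos: [534.7, 411.4, 158.1]
tcp_rot: [3.14, -0.001, 1.724]
contact_force: [-0.6, 0.1, -0.3]
grip_width: 31.9
finger_force: 29.6
[-4.3   1.1  -0.06]
crate 0.81 [285.7, 152.1] [596.  54.   0.]
bin 0.89 [229.9, 147.0] [608. 240.   0.]
```

```bash
python3 -m pendant '[-0.86,0.22,0,0,0,0,1,-0.86,0.22,0,0,0,0,1,-0.86,0.22,0,0,0,0,1,-0.86,0.22,0,0,0,0,1,-0.86,0.22,0,0,0,0,1,0,0,0,0,0,0,1]'
python3 - <<'E'
from h import *
print(rel([588,289,44]))
E
```

```text
time: 25.25
tool_pos: [587.8, 285.5, 154.6]
tcp_rot: [-3.14, 0.002, 1.721]
contact_force: [-0.2, 0.3, -0.1]
grip_width: 32.4
finger_force: 29.6
[0.12 0.03 3.69]
```

```bash
python3 -m pendant '[0.0,0.05,0.9,0,0,0,1,0,0,1,0,0,0,1,0,0,1,0,0,0,1,0,0,0.7,0,0,0,1,0,0,0.1,0,0,0,1,0,0,0,0,0,0,-0.1,0,0,0,0,0,0,-0.1,0,0,0,0,0,0,-0.1,0,0,-0.5,0,0,0,-0.1,0,0,-1,0,0,0,-0.1,0,0,-1,0,0,0,-0.1,0,0,-1,0,0,0,-0.2]'
python3 - <<'E'
from h import *
o=get_obs(); print(o["joint_positions"].round(2),rel([300,340,150]))
snap("top"); 
for n,z in(("oil1_mid",48),("glue1_mid",37)):
  for r in pinpoint("top",n): print(n,round(r["score"],2),at("top",r["location"],z).round())
E
```

```text
time: 26.45
tool_pos: [588.6, 289.1, 152.4]
tcp_rot: [3.14, -0.0, 1.724]
contact_force: [-0.7, 0.1, -0.5]
grip_width: 53.5
finger_force: 0.0
[ 0.34  0.64  1.23 -0.    1.26  0.19] [ 3.14 -9.25  0.07]
oil1_mid 0.19 [595. 219.  48.]
```

```bash
python3 -m pendant '[0,0,-1,0,0,-1,-0.3,0,0,-0.5,0,0,-1,-0.3,0,0,0,0,0,-1,-0.3,0,0,0,0,0,-1,-0.3,0,0,0,0,0,-1,-0.3,0,0,0,0,0,-1,-0.3,0,0,0,0,0,-1,-0.3,0,0,0,0,0,-1,-0.3,0,0,0,0,0,-1,-0.3,0,0,0,0,0,-1,-0.3,0,0,0,0,0,-1,-0.3]';python3 -m pendant '[0,0,0,0,0,-1,-0.3,0,0,0,0,0,-1,-0.3,0,0,0,0,0,-1,-0.3,0,0,0,0,0,-1,-0.3,0,0,0,0,0,-1,-0.3,0,0,0,0,0,-1,-0.3,0,0,0,0,0,-1,-0.3,0,0,0,0,0,-1,-0.3,0,0,0,0,0,-1,-0.3,0,0,0,0,0,-1,-0.3,0,0,0,0,0,-1,-0.3]'
python3 - <<'E'
from h import *
print(rel([470,270,220]))
E
```

```text
time: 27.7
tool_pos: [587.9, 288.9, 193.9]
tcp_rot: [-3.14, -0.001, 2.495]
contact_force: [-0.3, -0.7, -0.2]
grip_width: 59.9
finger_force: 0.0
time: 28.8
tool_pos: [587.9, 288.9, 193.9]
tcp_rot: [-3.141, -0.002, -3.02]
contact_force: [0.1, 0.2, -0.3]
grip_width: 60.0
finger_force: 0.0
[ 3.98 -0.15 -0.86]
```

Now I'm backing off to look at the glue bottles and check that the bin is in order.

```bash
python3 -m pendant '[0.95,0,-0.2,0,0,0,-0.3,0.95,0,-0.2,0,0,0,-0.3,0.95,0,-0.2,0,0,0,-0.3,0.95,0,-0.2,0,0,0,-0.3,0,0,0,0,0,0,-0.3]'; python3 look.py w6
python3 - <<'E'
from h import *
for p in([438,256],[378,336],[355,250]): print(rel(p+[150]))
E
```

```text
time: 29.3
tool_pos: [472.2, 275.5, 219.3]
tcp_rot: [-3.141, -0.001, -3.022]
contact_force: [-0.3, -0.4, -0.3]
grip_width: 59.7
finger_force: 0.0
[474.  275.6 219.1]
glue1_mid 0.71 [326.  87.] [376.  335.1  37. ]
oil1_mid 0.66 [262. 269.] [585.6 296.   43. ]
blue [243.  50.] [235, 40, 17, 21, 280] [355.5 249.7  70. ]
blue [334.  89.] [324, 81, 21, 18, 298] [378.7 336.1  70. ]
blue [242. 144.] [234, 136, 16, 18, 237] [438.7 257.3  70. ]
blue [313. 323.] [308, 312, 11, 21, 113] [631.7 360.2  70. ]
[ 1.32 -0.5   2.28]
[2.99 2.38 2.28]
[ 4.09 -0.37  2.28]
```

View pics/w6.png

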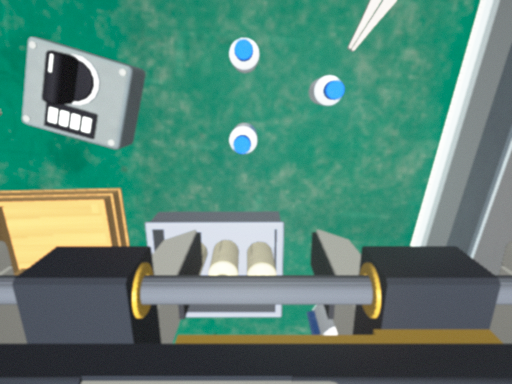

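```bash
python3 -m pendant '[0.65,-0.24,0.37,0,0,0,-0.3,0.65,-0.23,1,0,0,0,-0.3,0,0,1,0,0,0,-0.3,0,0,1,0,0,0,-0.3,0,0,1,0,0,0,-0.3,0,0,1,0,0,0,-0.3,0,0,1,0,0,0,-0.3,0,0,0,0,0,0,1,0,0,0,0,0,0,1,0,0,0,0,0,0,1,0,0,0,0,0,0,1,0,0,0,0,0,0,1]'; python3 -m pendant '[0,0,-1,0,0,0,1,0,0,-1,0,0,0,1,0,0,-1,0,0,0,1,0,0,-1,0,0,0,1]'
python3 - <<'E'
from h import *
snap("top")
for n in("crate","bin"):
  for r in pinpoint("top",n)[:1]: print(n,r["score"],r["location"],at("top",r["location"],0).round())
print(rel([560,60,150]))
E
```

```text
time: 30.65
tool_pos: [439.0, 257.3, 28.7]
tcp_rot: [3.141, 0.002, -3.023]
contact_force: [0.0, -0.1, 4.2]
grip_width: 27.1
finger_force: 30.0
time: 31.05
tool_pos: [438.1, 257.0, 149.4]
tcp_rot: [3.141, 0.001, -3.023]
contact_force: [-0.2, 0.1, -0.1]
grip_width: 26.9
finger_force: 30.0
bin 0.77 [229.6, 146.5] [609. 241.   0.]
[-3.22 -7.01  0.01]
```

```bash
python3 -m pendant '[-0.47,-1,0,0,0,0,1,-0.47,-1,0,0,0,0,1,-0.47,-1,0,0,0,0,1,-0.47,-1,0,0,0,0,1,-0.47,-1,0,0,0,0,1,-0.47,-1,0,0,0,0,1,0,0,0,0,0,0,1]'
cat > crate.py <<'E'
from h import *
im,_=snap("top","t_last")
for n in("crate","bin"):
  for r in regions_of("top",n)[:1]:
    c=max(cv2.findContours(r["pixels"].astype(np.uint8),0,1)[0],key=cv2.contourArea)
    bx=cv2.boxPoints(cv2.minAreaRect(c)); P=np.array([at("top",p,40)[:2] for p in bx]); print(n,r["score"],P.round().tolist(),P.mean(0).round())
E
python3 crate.py; python3 -c "
import cv2
a=cv2.imread('pics/t_last.png');cv2.imwrite('pics/t1.png',cv2.resize(a[90:290,150:330],None,fx=3,fy=3,interpolation=2))"
```

```text
time: 31.9
tool_pos: [544.7, 85.0, 146.4]
tcp_rot: [-3.141, -0.0, -3.027]
contact_force: [0.9, 0.7, -0.0]
grip_width: 27.1
finger_force: 30.0
bin 0.8 [[657.0, 326.0], [662.0, 174.0], [592.0, 172.0], [587.0, 322.0]] [624. 249.]
```

View pics/t1.png

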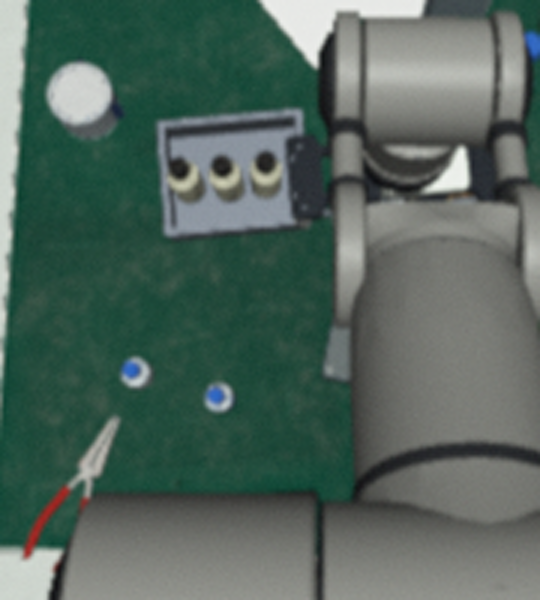

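The three oil bottles are in the bin at (182,170), (224,170) and (266,165). The arm hides the crate from the top camera, so I'll use the scene camera.

Run:
```python
from h import *
im,_=snap("scene","s1");wi,m=snap("wrist")
for c in ("scene","wrist"):
  for r in pinpoint(c,"crate")[:1]: print(c,r["score"],r["location"],at(c,r["location"],0).round())
a=im[100:290,110:340]; cv2.imwrite("pics/s1c.png",np.hstack([cv2.resize(a,(460,380),interpolation=2),wi[:380,60:400]])[...,::-1])
print([proj("scene",np.r_[np.array([588,48])+R.from_euler('z',.13).as_matrix()[:2,:2]@np.array([sx*60,sy*75]),48]).round() for sx,sy in((-1,-1),(-1,1),(1,1),(1,-1))])
```

```text
scene 0.91 [240.4, 183.0] [584.  60.   0.]
[array([269., 163.]), array([244., 188.]), array([213., 176.]), array([238., 153.])]
```

View pics/s1c.png

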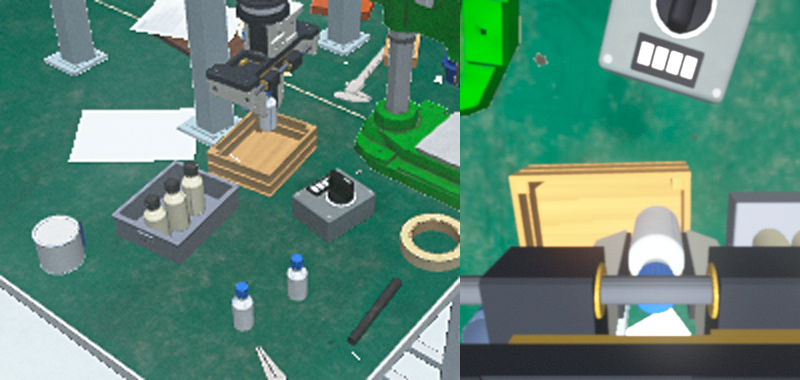

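Rim corners in the scene view match a crate at (588,48) with yaw 0.13, so it hasn't moved. I'll place glue 1 at the far slot.

```bash
python3 -m pendant '[-0.75,-0.45,0,0,0,0,1,-0.75,-0.45,0,0,0,0,1,-0.7,-0.45,0,0,0,0,1,0,0,0,0,0,0,1,0,0,0,0,0,0,1]'
python3 - <<'E'
from h import *
print(rel([616,52,37]),rel([616,52,37]))
E
```

```text
time: 32.75
tool_pos: [613.2, 56.4, 147.1]
tcp_rot: [3.141, -0.001, -3.023]
contact_force: [-1.3, 0.5, 0.4]
grip_width: 26.9
finger_force: 30.0
[-0.08 -0.16  3.67] [-0.08 -0.16  3.67]
```

```bash
python3 -m pendant '[-0.05,-0.14,0.9,0,0,0,1,0,0,1,0,0,0,1,0,0,1,0,0,0,1,0,0,0.7,0,0,0,1,0,0,0.05,0,0,0,1,0,0,0,0,0,0,0,0,0,0,0,0,0,-0.1,0,0,0,0,0,0,-0.1,0,0,-0.5,0,0,0,-0.1,0,0,-1,0,0,0,-0.1,0,0,-1,0,0,0,-0.1,0,0,-1,0,0,0,-0.2]'
python3 - <<'E'
from h import *
print(rel([378,336,150]))
snap("wrist","w7")
E
```

```text
time: 33.95
tool_pos: [615.9, 51.8, 145.3]
tcp_rot: [-3.141, 0.002, -3.023]
contact_force: [0.1, 0.7, 0.3]
grip_width: 53.8
finger_force: 0.0
[ 6.75 10.34 -0.17]
```

```bash
python3 -m pendant '[0.61,0.94,0,0,0,0,-0.3,0.61,0.94,0,0,0,0,-0.3,0.61,0.94,0,0,0,0,-0.3,0.61,0.94,0,0,0,0,-0.3,0.61,0.94,0,0,0,0,-0.3,0.61,0.94,0,0,0,0,-0.3,0.61,0.94,0,0,0,0,-0.3,0.61,0.94,0,0,0,0,-0.3,0.61,0.94,0,0,0,0,-0.3,0.61,0.94,0,0,0,0,-0.3,0.61,0.94,0,0,0,0,-0.3,0,0,0,0,0,0,-0.3]'
python3 - <<'E'
from h import *
print(rel([378,336,28]))
snap("top","t2")
for n,z in(("glue1_mid",37),("crate",0),("bin",0)):
  for r in pinpoint("top",n): print(n,round(r["score"],2),r["location"],at("top",r["location"],z).round())
E
```

```text
time: 35.2
tool_pos: [377.0, 338.6, 143.9]
tcp_rot: [3.14, 0.001, -3.019]
contact_force: [0.2, -1.0, 0.2]
grip_width: 59.6
finger_force: 0.0
[-0.02 -0.1   3.86]
crate 0.84 [288.4, 151.7] [597.  45.   0.]
bin 0.78 [227.8, 149.8] [598. 246.   0.]
bin 0.32 [181.0, 127.4] [670. 405.   0.]
```

```bash
python3 -m pendant '[-0.02,-0.08,0.9,0,0,0,-0.3,0,0,1,0,0,0,-0.3,0,0,1,0,0,0,-0.3,0,0,0.95,0,0,0,-0.3,0,0,0,0,0,0,-0.3,0,0,0,0,0,0,1,0,0,0,0,0,0,1,0,0,0,0,0,0,1,0,0,0,0,0,0,1,0,0,0,0,0,0,1]'; python3 -m pendant '[0,0,-1,0,0,0,1,0,0,-1,0,0,0,1,0,0,-1,0,0,0,1,0,0,-1,0,0,0,1]'
python3 - <<'E'
from h import *
print(rel([582,47,150]))
E
python3 crate.py; python3 -c "
import cv2
a=cv2.imread('pics/t_last.png');cv2.imwrite('pics/t3.png',cv2.resize(a[100:240,150:330],None,fx=3,fy=3,interpolation=2))"
```

```text
time: 36.4
tool_pos: [380.4, 334.1, 28.3]
tcp_rot: [3.141, 0.001, -3.023]
contact_force: [0.2, -0.6, 5.2]
grip_width: 27.6
finger_force: 29.9
time: 36.8
tool_pos: [379.8, 333.7, 148.9]
tcp_rot: [-3.142, 0.0, -3.023]
contact_force: [0.2, 0.6, 0.3]
grip_width: 27.5
finger_force: 29.9
[ -5.56 -10.29  -0.04]
crate 0.78 [[639.0, 136.0], [665.0, -17.0], [535.0, -35.0], [510.0, 115.0]] [587.  50.]
bin 0.9 [[648.0, 333.0], [668.0, 173.0], [536.0, 158.0], [517.0, 315.0]] [592. 245.]
```

View pics/t3.png

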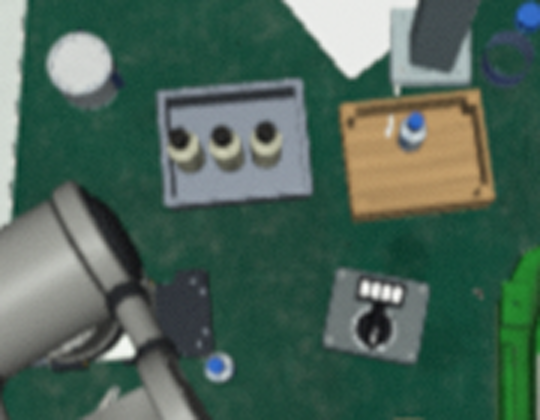

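The glue bottle stands in the crate at (412,132) and the containers haven't moved.

```bash
python3 -m pendant '[-0.5,-0.93,0,0,0,0,1,-0.5,-0.93,0,0,0,0,1,-0.5,-0.93,0,0,0,0,1,-0.5,-0.93,0,0,0,0,1,-0.5,-0.93,0,0,0,0,1,-0.5,-0.93,0,0,0,0,1,-0.5,-0.93,0,0,0,0,1,-0.5,-0.93,0,0,0,0,1,-0.5,-0.93,0,0,0,0,1,-0.5,-0.93,0,0,0,0,1,-0.5,-0.93,0,0,0,0,1,0,0,0,0,0,0,1]'
python3 - <<'E'
from h import *
snap("scene")
print(rel([582,48,37]),at("scene",pinpoint("scene","crate")[0]["location"],0).round())
E
```

```text
time: 38.15
tool_pos: [581.4, 45.3, 145.9]
tcp_rot: [-3.141, -0.001, -3.027]
contact_force: [-0.2, 0.3, 0.5]
grip_width: 27.4
finger_force: 29.9
[-0.07  0.02  3.63] [577.  66.   0.]
```

```bash
python3 -m pendant '[0,0.05,0.9,0,0,0,1,0,0,1,0,0,0,1,0,0,1,0,0,0,1,0,0,0.7,0,0,0,1,0,0,0.03,0,0,0,1,0,0,0,0,0,0,0,0,0,0,0,0,0,-0.1,0,0,0,0,0,0,-0.1,0,0,-0.5,0,0,0,-0.1,0,0,-1,0,0,0,-0.1,0,0,-1,0,0,0,-0.1,0,0,-1,0,0,0,-0.2]'
python3 - <<'E'
from h import *
print(rel([355.5,250,150]))
E
```

```text
time: 39.45
tool_pos: [580.1, 50.0, 145.8]
tcp_rot: [-3.141, 0.002, -3.023]
contact_force: [-0.3, -0.6, -0.9]
grip_width: 53.2
finger_force: 0.0
[ 6.65  7.5  -0.15]
```

```bash
python3 -m pendant '[0.74,0.83,0,0,0,0,-0.3,0.74,0.83,0,0,0,0,-0.3,0.74,0.83,0,0,0,0,-0.3,0.74,0.83,0,0,0,0,-0.3,0.74,0.83,0,0,0,0,-0.3,0.74,0.83,0,0,0,0,-0.3,0.74,0.83,0,0,0,0,-0.3,0.74,0.83,0,0,0,0,-0.3,0.73,0.83,0,0,0,0,-0.3,0,0,0,0,0,0,-0.3,0,0,0,0,0,0,-0.3]'
python3 - <<'E'
from h import *
print(rel([355.5,250,28]))
E
python3 crate.py; python3 -c "
import cv2
a=cv2.imread('pics/t_last.png');cv2.imwrite('pics/t4.png',cv2.resize(a[100:240,150:330],None,fx=3,fy=3,interpolation=2))"
```

```text
time: 40.55
tool_pos: [355.7, 249.4, 144.5]
tcp_rot: [3.141, 0.002, -3.021]
contact_force: [0.4, 0.1, -0.7]
grip_width: 59.8
finger_force: 0.0
[0.01 0.02 3.88]
crate 0.64 [[640.0, 136.0], [663.0, -22.0], [531.0, -36.0], [509.0, 118.0]] [586.  49.]
bin 0.83 [[653.0, 331.0], [669.0, 170.0], [533.0, 157.0], [517.0, 315.0]] [593. 243.]
```

View pics/t4.png

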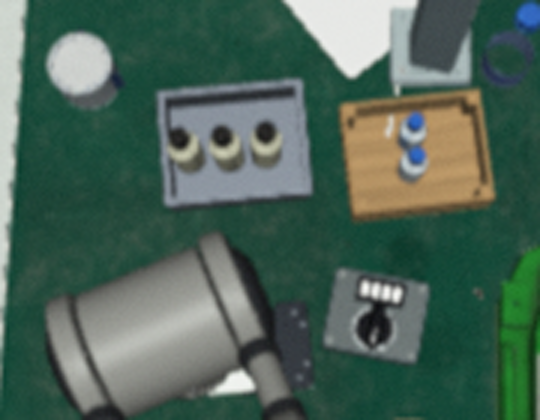

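Two glue bottles are in the crate at (412,132) and (414,165). Now the last one.

```bash
python3 -m pendant '[0.01,0.02,0.9,0,0,0,-0.3,0,0,1,0,0,0,-0.3,0,0,1,0,0,0,-0.3,0,0,0.95,0,0,0,-0.3,0,0,0,0,0,0,-0.3,0,0,0,0,0,0,1,0,0,0,0,0,0,1,0,0,0,0,0,0,1,0,0,0,0,0,0,1,0,0,0,0,0,0,1]'; python3 -m pendant '[0,0,-1,0,0,0,1,0,0,-1,0,0,0,1,0,0,-1,0,0,0,1,0,0,-1,0,0,0,1]'
python3 - <<'E'
from h import *
print(rel([548.5,44,150]))
E
python3 crate.py
```

```text
time: 41.7
tool_pos: [355.6, 249.8, 28.9]
tcp_rot: [3.141, 0.002, -3.023]
contact_force: [-0.0, -0.7, 4.8]
grip_width: 28.1
finger_force: 30.0
time: 42.1
tool_pos: [354.7, 249.4, 149.5]
tcp_rot: [-3.142, 0.0, -3.023]
contact_force: [1.4, 0.6, 0.4]
grip_width: 27.3
finger_force: 30.0
[-5.6  -7.56 -0.02]
crate 0.97 [[639.0, 134.0], [664.0, -19.0], [534.0, -36.0], [510.0, 115.0]] [587.  49.]
bin 0.91 [[649.0, 330.0], [668.0, 173.0], [535.0, 158.0], [517.0, 313.0]] [592. 243.]
```

```bash
python3 -m pendant '[-0.63,-0.84,0,0,0,0,1,-0.63,-0.84,0,0,0,0,1,-0.63,-0.84,0,0,0,0,1,-0.63,-0.84,0,0,0,0,1,-0.63,-0.84,0,0,0,0,1,-0.63,-0.84,0,0,0,0,1,-0.63,-0.84,0,0,0,0,1,-0.63,-0.84,0,0,0,0,1,-0.6,-0.84,0,0,0,0,1,0,0,0,0,0,0,1,0,0,0,0,0,0,1]'
python3 - <<'E'
from h import *
print(rel([549.5,44,37]))
E
```

```text
time: 43.35
tool_pos: [549.0, 44.1, 146.4]
tcp_rot: [3.141, -0.003, -3.024]
contact_force: [-0.8, -0.4, -0.2]
grip_width: 27.4
finger_force: 30.0
[-0.03 -0.01  3.65]
```

```bash
python3 -m pendant '[0,0,0.9,0,0,0,1,0,0,1,0,0,0,1,0,0,1,0,0,0,1,0,0,0.7,0,0,0,1,0,0,0.03,0,0,0,1,0,0,0,0,0,0,0,0,0,0,0,0,0,-0.1,0,0,0,0,0,0,-0.1,0,0,-0.5,0,0,0,-0.1,0,0,-1,0,0,0,-0.1,0,0,-1,0,0,0,-0.1,0,0,-1,0,0,0,0]'
python3 - <<'E'
from h import *
print(rel([400,91.5,150]))
E
```

```text
time: 44.55
tool_pos: [549.8, 44.3, 146.2]
tcp_rot: [-3.141, 0.001, -3.023]
contact_force: [0.4, -0.1, 0.1]
grip_width: 47.2
finger_force: 0.0
[ 4.77  2.15 -0.13]
```

```bash
python3 -m pendant '[0.95,0.43,-0.2,0,0,0,0,0.95,0.43,0,0,0,0,0,0.95,0.43,0,0,0,0,0,0.95,0.43,0,0,0,0,0,0.95,0.41,0,0,0,0,0,0,0,0,0,0,0.97,0,0,0,0,0,0,0.97,0,0,0,0,0,0,0.97,0,0,0,0,0,0,0.97,0,0,0,0,0,0,0,0,0,0,0,0,0,0,0]'
python3 - <<'E'
from h import *
print(rel([400,90.7,60]))
w,m=snap("wrist")
for r in pinpoint("wrist","knob_grip")[:1]: print(r["score"],at("wrist",r["location"],77,m).round(1))
s,_=snap("scene"); a=s[100:290,110:340]; cv2.imwrite("pics/f1.png",np.hstack([cv2.resize(a,(460,380),interpolation=2),w[:380,100:440]])[...,::-1])
E
python3 crate.py
```

```text
time: 45.65
tool_pos: [400.9, 90.9, 150.7]
tcp_rot: [3.142, 0.001, 2.991]
contact_force: [-0.7, 0.3, -0.0]
grip_width: 45.9
finger_force: 0.0
[ 0.03 -0.01  3.02]
0.89 [399.8  90.   77. ]
crate 0.73 [[200.0, 450.0], [332.0, 359.0], [318.0, 339.0], [187.0, 430.0]] [259. 395.]
bin 0.59 [[648.0, 331.0], [668.0, 174.0], [536.0, 158.0], [517.0, 313.0]] [592. 244.]
```

View pics/f1.png

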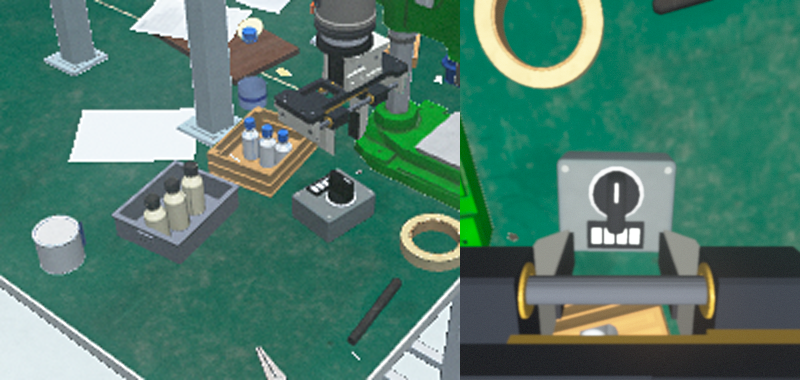

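All six bottles are in their containers: glue at about (265,140) and oil at about (173,200). The knob is at home, so I'll close the batch.

```bash
python3 -m pendant '[0.03,-0.02,1,0,0,0,0,0,0,1,0,0,0,0,0,0,1,0,0,0,0,0,0,0,0,0,0,0,0,0,0,0,0,0,1,0,0,0,0,0,0,1,0,0,0,0,0,0,1,0,0,0,0,0,0,1,0,0,0,0,0,0,1]'; python3 -m pendant '[0,0,0,0,0,1,1,0,0,0,0,0,1,1,0,0,0,0,0,1,1,0,0,0,0,0,1,1,0,0,0,0,0,1,1,0,0,0,0,0,1,1,0,0,0,0,0,1,1,0,0,0,0,0,1,1,0,0,0,0,0,1,1,0,0,0,0,0,1,1,0,0,0,0,0,1,1,0,0,0,0,0,1,1]';python3 -m pendant '[0,0,0,0,0,1,1,0,0,0,0,0,1,1,0,0,0,0,0,1,1,0,0,0,0,0,1,1,0,0,0,0,0,1,1,0,0,0,0,0,1,1,0,0,0,0,0,0.2,1,0,0,0,0,0,0,1,0,0,0,0,0,0,1]'; python3 -c "
from h import *
o=get_obs();print(o['moment'],o['tcp_rot'])"
```

```text
time: 46.85
tool_pos: [400.4, 90.8, 61.0]
tcp_rot: [3.141, 0.002, 2.989]
contact_force: [-1.1, 0.5, 5.5]
grip_width: 14.1
finger_force: 30.0
time: 48.05
tool_pos: [399.9, 90.2, 61.0]
tcp_rot: [3.141, 0.001, 2.149]
contact_force: [-2.5, -1.9, 7.8]
grip_width: 13.7
finger_force: 30.0
time: 48.95
tool_pos: [399.5, 90.0, 60.9]
tcp_rot: [-3.141, 0.001, 1.72]
contact_force: [-3.5, -2.9, 9.6]
grip_width: 13.6
finger_force: 30.0
[-0.49490586  0.49558456  0.19348985] [-3.14129706e+00  1.02358627e-03  1.71962621e+00]
```

```bash
python3 -m pendant '[0,0,0,0,0,0,-1,0,0,0,0,0,0,-1,0,0,0,0,0,0,-1,0,0,0,0,0,0,-1,0,0,0,0,0,0,-1,0,0,-1,0,0,0,-1,0,0,-1,0,0,0,-1,0,0,-1,0,0,0,-1,0,0,-1,0,0,0,-1,0,0,-1,0,0,0,-1,0,0,-1,0,0,0,-1,0,0,0,0,0,0,-1]'
python3 - <<'E'
from h import *
w,m=snap("wrist"); s,_=snap("scene"); a=s[100:290,110:340]; cv2.imwrite("pics/f2.png",np.hstack([cv2.resize(a,(460,380),interpolation=2),w[:380,100:440]])[...,::-1])
E
python3 crate.py
```

```text
time: 50.15
tool_pos: [401.8, 90.7, 243.7]
tcp_rot: [3.134, 0.001, 1.719]
contact_force: [0.5, 0.3, -0.4]
grip_width: 91.7
finger_force: 0.0
crate 0.74 [[646.0, 133.0], [657.0, -21.0], [582.0, -24.0], [572.0, 128.0]] [614.  54.]
bin 0.92 [[648.0, 330.0], [668.0, 173.0], [535.0, 158.0], [517.0, 313.0]] [592. 244.]
```

View pics/f2.png

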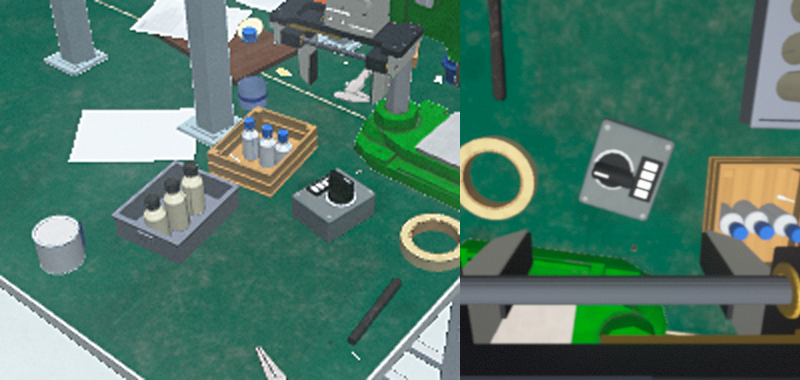

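The knob is home (bar at (610,170), pointing at the digits), all six bottles stand in their containers, and the arm is clear. I'm handing in the job.

```bash
python3 -c "
from plant import *
print(close_job())"
```

```text
the job is handed in; nothing more can be done
None
```

The job is handed in, with no verdict returned: the knob was twisted to its stop and sprang home before and after the sorting, and all three glue bottles stand in the crate and all three oil bottles in the bin.

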